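Start the bottle dryer

ROBOT

A 6-joint arm with a two-finger parallel gripper is mounted at the origin on the work surface. World frame = base frame: x ahead of the robot, y to its left, z up, the work surface at z = 0. Lengths are in mm, angles in degrees, forces in N, time in s.
With the tool pointing down it reaches from about 350 to 850 mm from the base axis. Payload 8.1 kg.
Tool frame: the origin (TCP) lies on the centre line of the jaws, within the pads' length; the fingertips stand 19 mm ahead of it and the grasp point (between the pads) is the TCP (r.tip_reach is the z of the fingertips in the tool frame, in mm); z points along the fingers, y is the line along which they close (so a half turn about z gives the same grasp; the last joint's range is limited). The gripper opens to 85 mm and grips with 20 to 120 N. Pads are 22 mm wide; open, the fingers measure 114 mm over their backs; the gripper's body (76 mm by 85 mm) begins 54 mm behind the grasp point. The pads swing forward as they close: fully open they stand 13 mm farther back than shut.
Start: joints at [-69.637, 7.471, 85.268, -0, 87.261, -4.893], TCP at [256.018, -542.642, 250.292] pointing down, gripper open.
Joint ranges: [-169.43, 169.43], [-51.17, 129.36], [1.28, 143.12], [-76.62, 256.62], [0, 156.53], [-152.29, 152.29]. Speed limits (degrees/s): [136.94, 136.94, 159.86, 180, 180, 180].

INTERFACE

Orientations are given as [roll, pitch, yaw] about the fixed x, y, z axes, in that order (R = Rz(yaw) Ry(pitch) Rx(roll)).
In Python, from bench import r gives the robot as it stands. The module is installed in compiled form; this text tells all that it offers.
- The arm moves only by the shell command python3 -m handwheel 'ROWS' [FORCE]. ROWS is JSON, a list of rows, each a list of 7 numbers: the shift along the tool's x, y, z in m, then the turn, a rotation vector about the tool's x, y, z in degrees, then the finger opening in m, from 0 to 0.0854. In form: [[tx, ty, tz, ax, ay, az, claw], ...]. A call has 1 to 8 rows; each row shifts and turns the commanded pose from where the row before left it, along the tool's axes as they then stand; what a row does not reach is not made up. A row lasts 1/12 s, in which the tool goes at most 41.7 mm and 7.16 degrees, less where a joint would pass 70% of its speed; a pose out of reach is approached as far as the arm can. A call with a gripper value outside its range is refused whole. The fingers move at their own pace and stop on an object; FORCE is the grip in N (left out, the last holds). Time passes only in rows, so rows that do not move let the fingers close. It gives the time, the measured TCP pose, the force, the opening and the grip force at its end, in the units of the state.
- r.sense(): the state, without advancing time (a new reading comes with each control period).
- r.snapshot(name): name is "side" or "top" or "wrist"; returns (picture, depth): 400x640x3 uint8, blue, green, red; 400x640 float32, mm along the optical axis (not along the pixel's ray), 0 where there is no reading.
- r.calibration(name): a dict with "vfov" (degrees; the focal length in pixels is half the picture's height over the tangent of half this angle, whatever the lens; pixels are square), "cx", "cy" (the principal point, pixels), "rvec" (rotation vector, rad) and "tvec" (3), from world to camera coordinates, as OpenCV has them; the wrist camera has in their place "tool_from_camera" (4x4, takes a point from camera to tool coordinates, whose origin is the TCP and whose axes are the flange's). Camera axes: x right, y down, z forward; pixel columns grow to the right and rows downward; lengths in mm; the calibration is good to about 2 mm. A picture is of the moment at which its call begins: read the wrist's pose just before it. calibration takes no time and is no camera call.
- r.hand_in(): hands the job in; it is judged then, once.
The state is a dict: "time": time; "joint_pos": joint angles; "qd": joint speeds; "joint_efforts": joint torques, N m; "tool_pos": TCP position; "tcp_rot": TCP orientation; "ft_force": force on the tool from outside, world axes, zero at the start; "wrist_torque": the same for the moment, N m; "finger_gap": finger opening in mm; "grip_force": force on a finger pad.
Only numpy, scipy, OpenCV 4.12 (cv2) and the standard library are available. Lean on these libraries where they do the work, as an engineer would, in place of code of your own. Each camera call takes 0.05 s, during which the arm holds its last target. There are 200 camera calls.

TASK

Start the bottle dryer by pressing its controls in order: first press the raised end of the power strip's rocker switch fully down, then press the dryer's long bar key fully down so that it stays down, and last press the round start button fully in and let it come back up. Do not press the square key, and leave the flasks and everything else on the desk where they stand: nothing is to be picked up or pushed aside.

Things in the scene. Friction and masses are not known exactly. Their poses are not given: they have to be found in the camera images.
- dryer: bottle dryer: a low white box, 200 mm (its x) x 220 mm (its y) x 60 mm high, standing fixed on the table; origin at the centre of its underside, +x points to its rear half (steel grille with three flasks), the row of three keys runs along its y, 66 mm towards -x of the origin. The dryer stands left or right of the power strip.
- bar_top (a point): centre of the top face of the long bar key (18 x 46 mm seen from above, long side along the dryer's y). The three keys stand in a row 66 mm apart in any order; each is dark, in a grey bezel 44 x 58 mm and 4 mm thick, and its top stands 14 mm above the bezel, 78 mm above the table, when up
- bar (a joint): travel of the bar key: 0 up, 0.007 m fully down; it takes about 2 N straight down and stays where it is left
- round_top (a point): centre of the top face of the round start button (30 mm diameter), same height as the bar key when up
- round (a joint): travel of the round button: 0 up, 0.006 m fully down; a spring key, 1.5 N to start and 5 N fully down, it comes back up when released
- square_top (a point): centre of the top face of the square key (24 x 24 mm, same height): not used in this job
- square (a joint): travel of the square key: 0 up, 0.006 m down, spring as the round button
- strip: white power strip, 260 mm (its x) x 60 mm x 40 mm high, fixed on the table; origin at the centre of its underside; the grey rocker switch, in a black frame, is at its -x end (nearer the robot), pivot at x = -90 mm; a black charger block (40 x 40 mm, top 70 mm above the table) sits at x = +40 mm
- rocker_raised (a point): point on the top face of the raised half of the rocker, 18 mm from the pivot towards the strip's -x end, on its centre line; about 57 mm above the table when raised. Each half is 26 mm long and 30 mm wide. Pressed fully down this face is level and 50 mm above the table
- rocker_pivot (a point): middle of the rocker, on its pivot line (along the strip's y), 50 mm above the table
- rocker (a joint): tilt of the rocker: about 0 = off (the half at the strip's -x end raised), 0.4 rad = on (that half pressed fully down and level); about 2 N on the raised half tips it, and it stays where it is left
- flask_a: frosted glass flask, 22 mm thick, 48 mm across, 63 mm high, loose on the rear half of the dryer; origin under its centre
- flask_b: frosted glass flask, 22 mm thick, 48 mm across, 63 mm high, loose on the rear half of the dryer; origin under its centre
- flask_c: frosted glass flask, 22 mm thick, 48 mm across, 63 mm high, loose on the rear half of the dryer; origin under its centre
- dish: white palette dish, 84 mm wide, 18 mm high, loose on the table in front of the dryer; origin under its centre
- cup: small glass cup, 56 mm wide, 36 mm high, loose in front of the rocker end of the strip; origin under its centre
- jar: closed white ceramic jar, 68 mm wide, 70 mm high, on the robot's right; origin under its centre
- puffer: dark rubber air bulb standing upright, 60 mm wide, 95 mm high, on the robot's right; origin under its centre
- flacon: black drinking flask, 60 mm wide, 170 mm high, on the robot's left; origin under its centre

How it is judged (in metres and radians):
On the way, in this order (a step that is already met when the one before it is completed fails the run):
1. the rocker is pressed over to on (value of joint rocker above 0.32 rad and value of joint bar below 0.003 m and value of joint round below 0.002 m), for 0.1 s.
2. the bar key is pressed fully down (value of joint rocker above 0.32 rad and value of joint bar above 0.0052 m), for 0.1 s.
3. the round button is pressed fully in (all of step 2 and value of joint round above 0.0045 m), for 0.1 s.
At the end, for the whole second after the job is handed in: rocker on (above 0.32 rad), bar key down (above 5.2 mm), round and square keys up (below 1.5 mm), every loose thing upright (within 0.15 rad) and within 12 mm of where it stood (all of step 2 and value of joint each of round, square below 0.0015 m and distance of each of flask_a, flask_b, flask_c, dish, cup, jar, puffer, flacon from where it was at the start of the episode below 0.012 m and angle between each of flask_a, flask_b, flask_c, dish, cup, jar, puffer, flacon's own z axis and vertical below 0.15 rad); the robot touches nothing.
It fails at once if the square key is pressed (more than 2.5 mm) (value of joint square above 0.0025 m).
It fails at once if the bar key is pressed (more than 3 mm) before the rocker is on (value of joint bar above 0.003 m and value of joint rocker below 0.3 rad).
It fails at once if the round button is pressed (more than 2.5 mm) before the rocker is on and the bar key is down (value of joint round above 0.0025 m and (value of joint rocker below 0.3 rad or value of joint bar below 0.0047 m)).
It fails at once if a loose thing is lifted, carried, pushed aside (more than 15 mm) or tipped (more than 0.35 rad) (distance of any of flask_a, flask_b, flask_c, dish, cup, jar, puffer, flacon from where it was at the start of the episode above 0.015 m or angle between any of flask_a, flask_b, flask_c, dish, cup, jar, puffer, flacon's own z axis and vertical above 0.35 rad).
It also fails if it takes over 45 s, if anything falls off the work surface, if the arm or the gripper's body presses on something with over 40 N, if the wrist force passes 120 N, or if a joint passes its speed limit or range.

## Working session

There is one attempt and no reset: what is moved stays moved. The work goes in short steps, Python scripts to look and compute and a shell command to move; the robot and the scene stay as the last step left them, time stands still between calls to the robot, and variables do not carry over. Pictures are saved under pics/ and viewed, at most 10 in all, crops included, and the job is handed in when it is done.

```bash
mkdir -p pics; cat > h.py <<'E'
import numpy as np, cv2
from bench import r
def cam(n):
    c=r.calibration(n); f=200/np.tan(np.radians(c["vfov"])/2)
    K=np.array([[f,0,c["cx"]],[0,f,c["cy"]],[0,0,1]])
    R=cv2.Rodrigues(np.array(c["rvec"],float))[0]; return K,R,np.array(c["tvec"],float).ravel()
def ray(n,u,v,z):
    K,R,t=cam(n); o=-R.T@t; d=R.T@np.linalg.inv(K)@np.array([u,v,1.]); return o+d*(z-o[2])/d[2]
E
python3 - <<'E'
from h import *
for n in("top","side"):
    p,d=r.snapshot(n); cv2.imwrite(f"pics/{n}.png",p); np.save(n+"_d.npy",d); K,R,t=cam(n); print(n,K[0,0],-R.T@t)
s=r.sense(); print(s)
print(r.calibration("top"))
E
```

```text
top 508.0805654627359 [ 302.02702567  -13.67027059 1453.90876122]
side 438.7840769981622 [-191.44263272  762.56329635  920.78067047]
{'time': 0.1, 'joint_pos': array([-6.96372489e+01,  7.51285145e+00,  8.53227274e+01,  5.03309845e-04,
        8.72609093e+01, -4.89334427e+00]), 'qd': array([ 0.00696756, -0.06068243, -0.13316742,  0.01309627, -0.06172595,
       -0.03200765]), 'joint_efforts': array([ 1.42839766e-03, -5.70950961e+01, -5.01941586e+01, -1.18522171e-04,
        8.22674629e-03, -1.38829118e-04]), 'tool_pos': array([ 255.85945885, -542.2058053 ,  249.33070451]), 'tcp_rot': array([-1.79903906e+02, -8.73141005e-03,  2.52560635e+01]), 'ft_force': array([-0.05056933,  0.24788005, -0.16919426]), 'wrist_torque': array([-0.01782078,  0.02864403,  0.014475  ]), 'grip_force': 0.0, 'finger_gap': 85.13966783390202}
{'vfov': 42.973003723078186, 'cx': 321.93617779323955, 'cy': 200.1638509188953, 'rvec': array([ 2.10818607, -2.16977869,  0.16131538]), 'tvec': array([   3.86553662,  522.32275824, 1390.11577947])}
```

View pics/top.png

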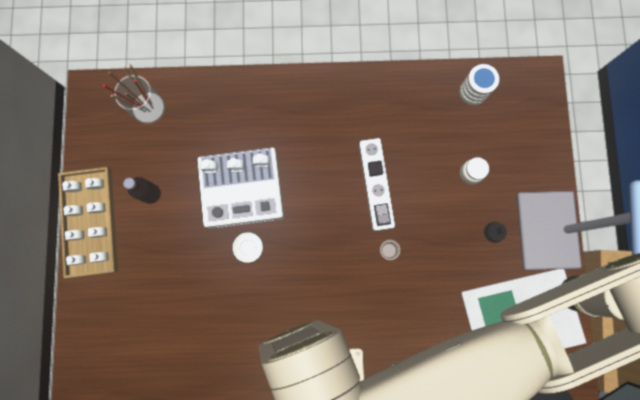

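View pics/side.png

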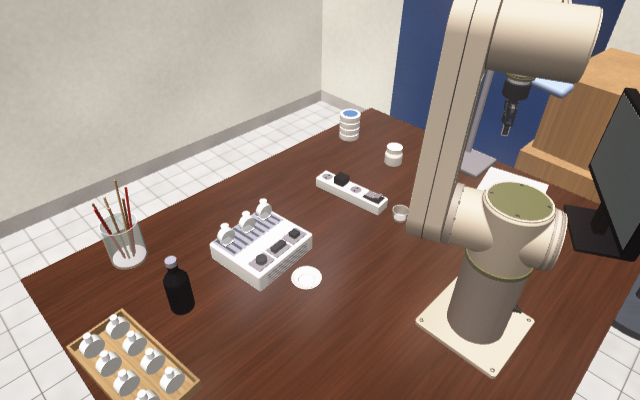

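The top view shows the dryer at (240,188), with its keys near (218,212), (241,209) and (265,206). The strip is at (377,184), its rocker at (382,214), the cup at (390,250) and the dish at (247,247). I'll zoom in to tell the keys apart.

```bash
python3 - <<'E'
from h import *
p=cv2.imread("pics/top.png")
a=cv2.resize(p[140:235,190:290],None,fx=5.6,fy=5.6,interpolation=cv2.INTER_CUBIC)[:, :]
b=cv2.resize(p[140:235,355:398],None,fx=5.6,fy=5.6,interpolation=cv2.INTER_CUBIC)
o=np.hstack([a,b]);print(o.shape,a.shape[1]);cv2.imwrite("pics/zoom.png",o[:, :800])
g=p.max(2)
for nm,(x0,x1,y0,y1),z in(("keys",(203,281,196,224),78),("rock",(370,396,200,232),50)):
    for th in (70,90,110):
        n,l,s,c=cv2.connectedComponentsWithStats((g[y0:y1,x0:x1]<th).astype(np.uint8))
        for i in range(1,n):
            if s[i,4]>25: u,v=c[i]+[x0,y0]; print(nm,th,s[i],(u.round(1),v.round(1)),ray("top",u,v,z).round(1))
for nm,(x0,x1,y0,y1),z in(("dryer",(185,295,140,235),60),("strip",(350,400,130,235),40)):
    m=(p[y0:y1,x0:x1].min(2)>125).astype(np.uint8)
    c=max(cv2.findContours(m,0,2)[0],key=cv2.contourArea); rr=cv2.minAreaRect(c); bx=cv2.boxPoints(rr)+[x0,y0]
    print(nm,[ray("top",*q,z)[:2].round(1).tolist() for q in bx])
E
```

```text
(532, 801, 3) 560
rock 110 [ 0 22 26 10 62] (np.float64(382.3), np.float64(229.5)) [ 433.6 -176.    50. ]
dryer [[653.9, 345.5], [676.3, 118.2], [470.2, 96.1], [448.7, 318.5]]
strip [[692.2, -118.3], [701.3, -182.9], [439.6, -213.0], [431.0, -150.1]]
```

View pics/zoom.png

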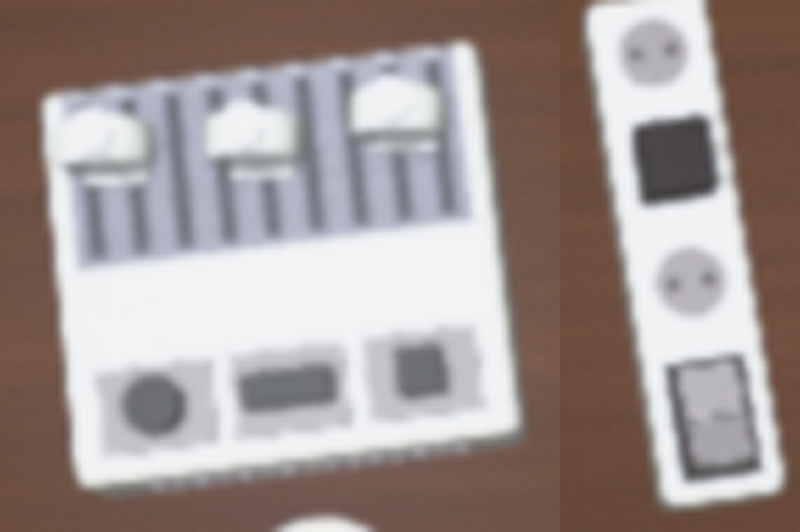

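The keys run round, bar, square from left to right in the picture. At full-image scale the round key is at (217.7,212.1), the bar at (241.4,209.1), the square at (265.2,206.4) and the rocker middle at (382.5,214.5).

```bash
python3 - <<'E'
from h import *
p=cv2.imread("pics/top.png"); g=p.max(2)
for x0,x1,y0,y1,z,th in((206,278,199,222,78,135),(372,395,201,229,50,200)):
    n,l,s,c=cv2.connectedComponentsWithStats((g[y0:y1,x0:x1]<th).astype(np.uint8))
    for i in range(1,n):
        if s[i,4]>25: u,v=c[i]+[x0,y0]; print(s[i],(u.round(1),v.round(1)),ray("top",u,v,z).round(1))
d=np.load("top_d.npy")
K,R,t=cam("top")
for u,v in((218,212),(241,209),(265,206),(382,219),(382,210)):
    print(u,v,(R.T@(np.linalg.inv(K)@[u,v,1]*d[v,u]-t)).round(1), ray("top",u,v,78).round(1))
for q,z in(((217.7,212.1),78),((241.4,209.1),78),((265.2,206.4),78),((382.5,214.5),50)): print(ray("top",*q,z).round(1))
s=r.sense();print(r.tip_reach,s["time"])
E
python3 -m handwheel '[[0,0,0,0,0,6,0],[0,0,0,0,0,6,0],[0,0,0,0,0,6,0],[0,0,0,0,0,0,0]]' 20
```

```text
[55  3  9  9 68] (np.float64(264.8), np.float64(206.0)) [504.8 145.6  78. ]
[27  7 17  7 97] (np.float64(241.2), np.float64(209.0)) [498.5 210.2  78. ]
[ 6  8 11 10 83] (np.float64(217.3), np.float64(211.8)) [492.4 275.8  78. ]
[15  0  8 28 76] (np.float64(392.7), np.float64(212.4)) [ 480.6 -207.1   50. ]
[  2   2  17  23 320] (np.float64(382.0), np.float64(214.2)) [ 476.2 -177.1   50. ]
218 212 [492.1 274.   77. ] [491.9 273.8  78. ]
241 209 [498.1 210.4  80.3] [498.4 210.8  78. ]
265 206 [504.9 145.1  77.4] [504.8 145.   78. ]
382 219 [ 461.9 -175.5   58.5] [ 459.7 -173.3   78. ]
382 210 [ 487.1 -176.8   57.4] [ 484.4 -174.4   78. ]
[491.7 274.6  78. ]
[498.1 209.7  78. ]
[503.6 144.5  78. ]
[ 475.4 -178.5   50. ]
19.0 0.1
time: 0.43
tool_pos: [255.9, -542.4, 249.7]
tcp_rot: [-179.9, 0.0, 7.0]
ft_force: [-0.9, -0.7, 0.2]
finger_gap: 39.0
grip_force: 0.0
```

Targets in world coordinates: rocker point about (458,−180), bar (498.3,210), round (492,275). The first move goes above the rocker.

```bash
python3 -m handwheel '[[0.0204,-0.0279,0,0,0,0,0],[0.0204,-0.0279,0,0,0,0,0],[0.0204,-0.0279,0,0,0,0,0],[0.0204,-0.0279,0,0,0,0,0],[0.0204,-0.0279,0,0,0,0,0],[0.0204,-0.0279,0,0,0,0,0]]' | tail -6
python3 -m handwheel '[[0.0204,-0.0279,0,0,0,0,0],[0.0204,-0.0279,0,0,0,0,0],[0.0204,-0.0279,0,0,0,0,0],[0.0204,-0.0279,0,0,0,0,0],[0.0204,-0.0279,0,0,0,0,0],[0.0204,-0.0279,0,0,0,0,0],[0,0,0,0,0,0,0],[0,0,0,0,0,0,0]]'
python3 - <<'E'
from h import *
s=r.sense();p,d=r.snapshot("wrist");cv2.imwrite("pics/w1.png",p);print(r.calibration("wrist"))
E
```

```text
time: 0.93
tool_pos: [356.6, -359.5, 250.0]
tcp_rot: [-180.0, 0.0, 7.5]
ft_force: [0.4, 1.1, 0.9]
finger_gap: -0.2
grip_force: 0.0
time: 1.6
tool_pos: [457.0, -178.0, 250.1]
tcp_rot: [-180.0, 0.0, 7.7]
ft_force: [-0.2, -0.6, -0.1]
finger_gap: -0.3
grip_force: 0.0
{'vfov': 62.774416501981506, 'cx': 317.59966151080823, 'cy': 198.94016984457113, 'tool_from_camera': array([[ 3.05673546e-04, -9.47393438e-01, -3.20071211e-01,
         8.33534399e+01],
       [ 9.99999654e-01,  4.19423851e-05,  8.30869790e-04,
         1.29628313e+00],
       [-7.73736037e-04, -3.20071354e-01,  9.47393123e-01,
        -1.24376593e+02],
       [ 0.00000000e+00,  0.00000000e+00,  0.00000000e+00,
         1.00000000e+00]])}
```

View pics/w1.png

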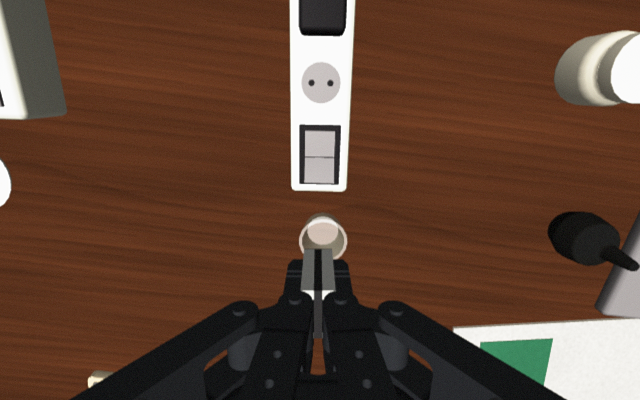

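The wrist view shows the rocker's pivot line at (320,157). That ray lands 18 mm ahead of the TCP and 4 mm in +y, so I'll shift +3 mm in y and go down.

```bash
python3 -m handwheel '[[0,0.003,0.025,0,0,0,0],[0,0,0.03,0,0,0,0],[0,0,0.03,0,0,0,0],[0,0,0.03,0,0,0,0],[0,0,0.03,0,0,0,0],[0,0,0.015,0,0,0,0],[0,0,0,0,0,0,0]]'
python3 -m handwheel '[[0,0,0.006,0,0,0,0],[0,0,0.004,0,0,0,0],[0,0,0.004,0,0,0,0],[0,0,0.003,0,0,0,0],[0,0,0.002,0,0,0,0],[0,0,0,0,0,0,0]]'
```

```text
time: 2.23
tool_pos: [453.2, -182.4, 85.7]
tcp_rot: [-179.8, 0.4, 7.2]
ft_force: [-0.4, -0.1, -1.1]
finger_gap: -0.1
grip_force: 0.0
time: 2.73
tool_pos: [457.3, -182.8, 71.6]
tcp_rot: [180.0, -0.1, 7.3]
ft_force: [1.2, -1.3, 0.2]
finger_gap: -0.1
grip_force: 0.2
```

```bash
python3 -m handwheel '[[0,0,0.002,0,0,0,0],[0,0,0.001,0,0,0,0],[0,0,0,0,0,0,0]]'
python3 -m handwheel '[[0,0,0.001,0,0,0,0],[0,0,0.001,0,0,0,0],[0,0,0,0,0,0,0],[0,0,0,0,0,0,0]]'
```

```text
time: 2.98
tool_pos: [457.4, -182.7, 69.0]
tcp_rot: [180.0, -0.0, 7.3]
ft_force: [-2.2, 0.1, 5.5]
finger_gap: -0.1
grip_force: 2.8
time: 3.32
tool_pos: [457.6, -182.9, 68.8]
tcp_rot: [180.0, -0.0, 7.3]
ft_force: [-11.1, 4.9, 25.5]
finger_gap: 0.3
grip_force: 12.5
```

The force rose to 25 N with no further travel, so the rocker has hit its stop. I'll lift and check.

```bash
python3 -m handwheel '[[0,0,-0.005,0,0,0,0],[0,0,-0.035,0,0,0,0],[0,0,-0.04,0,0,0,0],[0,0,-0.04,0,0,0,0],[0,0,-0.03,0,0,0,0],[0,0,-0.03,0,0,0,0],[0,0,0,0,0,0,0],[0,0,0,0,0,0,0]]'
python3 - <<'E'
from h import *
p,d=r.snapshot("wrist");cv2.imwrite("pics/w2.png",cv2.resize(p[100:220,250:400],None,fx=4,fy=4))
E
```

```text
time: 3.98
tool_pos: [458.3, -183.0, 248.8]
tcp_rot: [179.8, -0.2, 7.3]
ft_force: [0.7, 0.2, -1.3]
finger_gap: 0.1
grip_force: 0.0
```

View pics/w2.png

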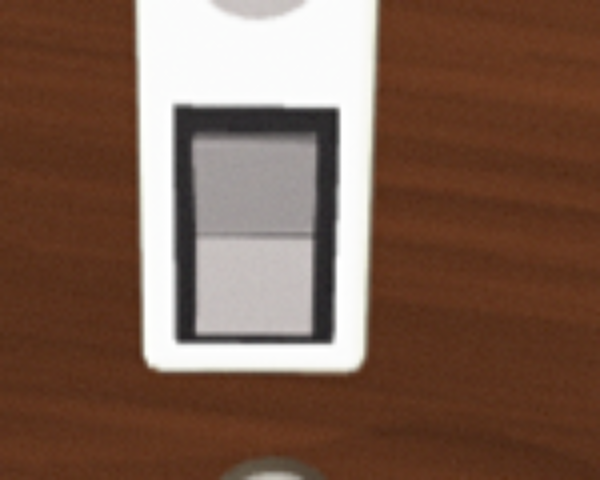

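The rocker has flipped: the near half is now bright and level, and the far half is darker and tilted up. Next is above the bar key.

```bash
python3 -m handwheel '[[0.0075,-0.032,0,0,0,0,0],[0.0075,-0.032,0,0,0,0,0],[0.0075,-0.032,0,0,0,0,0],[0.0075,-0.032,0,0,0,0,0],[0.0075,-0.032,0,0,0,0,0],[0.0075,-0.032,0,0,0,0,0]]' | tail -6
python3 -m handwheel '[[0.0075,-0.032,0,0,0,0,0],[0.0075,-0.032,0,0,0,0,0],[0.0075,-0.032,0,0,0,0,0],[0.0075,-0.032,0,0,0,0,0],[0.0075,-0.032,0,0,0,0,0],[0.0075,-0.032,0,0,0,0,0],[0,0,0,0,0,0,0],[0,0,0,0,0,0,0]]'
cat > wr.py <<'E'
from h import *
from scipy.spatial.transform import Rotation as Ro
import sys
s=r.sense();p,d=r.snapshot("wrist");cv2.imwrite(sys.argv[1],p)
c=r.calibration("wrist");f=200/np.tan(np.radians(c["vfov"])/2);T=c["tool_from_camera"]
zt=s["tool_pos"][2]-78
m=(p.max(2)<110).astype(np.uint8);m[280:]=0
n,l,st,ce=cv2.connectedComponentsWithStats(m)
for i in range(1,n):
    if st[i,4]>150:
        u,v=ce[i];q=T[:3,:3]@[(u-c["cx"])/f,(v-c["cy"])/f,1];P=T[:3,3]+q*(zt-T[2,3])/q[2]
        W=s["tool_pos"]+Ro.from_euler("xyz",s["tcp_rot"],degrees=True).apply(P)
        print(st[i],ce[i].round(1),"tool",P.round(1),"world",W.round(1))
E
python3 wr.py pics/w3.png
```

```text
time: 4.53
tool_pos: [476.1, 15.2, 244.0]
tcp_rot: [-180.0, 0.2, 7.2]
ft_force: [1.0, -0.1, -0.5]
finger_gap: 0.2
grip_force: 0.0
time: 5.2
tool_pos: [496.4, 211.1, 243.7]
tcp_rot: [180.0, 0.2, 7.4]
ft_force: [0.2, 0.1, -0.6]
finger_gap: -0.1
grip_force: 0.0
[     0      0    640    280 126219] [318.7 152.8] tool [ 28.7   2.6 165.7] world [524.5 212.1  77.9]
[262   0  11  90 806] [267.4  44.1] tool [117.  -38.9 165.7] world [606.6 264.6  77.5]
[343   0  10  22 171] [347.2   9. ] tool [142.   24.6 165.7] world [639.7 204.8  77.4]
[364   0  15  93 825] [370.9  45.3] tool [116.1  44.5 165.7] world [616.6 181.8  77.5]
[335  30  16  62 441] [343.8  66.3] tool [100.4  23.  165.7] world [598.2 201.   77.6]
[211  41  12  47 414] [216.8  64.1] tool [102.  -81.1 165.7] world [586.4 304.5  77.5]
[289  42  11  49 448] [293.1  65.6] tool [101.  -18.6 165.7] world [593.4 242.4  77.6]
[413  43  27  52 473] [421.2  67.6] tool [ 99.4  86.8 165.7] world [605.6 137.7  77.6]
[237  44  11  45 392] [242.3  66.3] tool [100.4 -60.3 165.7] world [587.4 283.7  77.5]
[388  51  13  43 371] [394.1  72.2] tool [ 95.9  64.7 165.7] world [599.2 159.1  77.6]
[314  54  10  38 319] [318.4  72.5] tool [ 95.7   2.2 165.7] world [590.9 221.1  77.6]
[228 161  34  34 892] [244.5 177.1] tool [  6.4 -65.2 165.7] world [493.6 276.3  77.9]
[ 291  168   50   23 1065] [315.4 179.1] tool [  4.5  -0.5 165.7] world [500.1 212.   78. ]
[371 168  30  28 769] [385.7 181.3] tool [  2.4  64.  165.7] world [506.4 147.7  78. ]
```

View pics/w3.png

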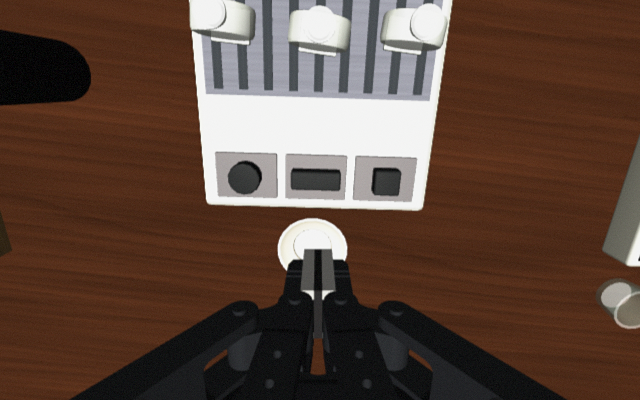

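The wrist view shows the bar at (315,179), round at (245,177) and square at (386,181), which agrees with the top view. The bar is 3 to 4 mm ahead of the tool, so I'll correct by that and go down.

```bash
python3 -m handwheel '[[0.003,0,0.025,0,0,0,0],[0,0,0.03,0,0,0,0],[0,0,0.03,0,0,0,0],[0,0,0.03,0,0,0,0],[0,0,0.017,0,0,0,0],[0,0,0,0,0,0,0],[0,0,0,0,0,0,0]]'
python3 -m handwheel '[[0,0,0.005,0,0,0,0],[0,0,0.004,0,0,0,0],[0,0,0.004,0,0,0,0],[0,0,0.003,0,0,0,0],[0,0,0,0,0,0,0],[0,0,0,0,0,0,0]]'
```

```text
time: 5.83
tool_pos: [499.5, 208.6, 112.9]
tcp_rot: [180.0, 0.2, 7.2]
ft_force: [0.1, -0.8, -0.6]
finger_gap: -0.2
grip_force: 0.0
time: 6.33
tool_pos: [500.7, 210.1, 98.3]
tcp_rot: [-180.0, 0.0, 7.3]
ft_force: [0.6, 0.2, 0.7]
finger_gap: 0.1
grip_force: 0.0
```

```bash
python3 -m handwheel '[[0,0,0.003,0,0,0,0],[0,0,0.003,0,0,0,0],[0,0,0.002,0,0,0,0],[0,0,0,0,0,0,0]]'
python3 -m handwheel '[[0,0,0.001,0,0,0,0],[0,0,0.001,0,0,0,0],[0,0,0,0,0,0,0],[0,0,0,0,0,0,0]]'
```

```text
time: 6.67
tool_pos: [500.9, 210.2, 90.1]
tcp_rot: [-180.0, -0.0, 7.3]
ft_force: [1.2, -0.5, 0.5]
finger_gap: -0.4
grip_force: 0.0
time: 7.0
tool_pos: [500.9, 210.2, 89.8]
tcp_rot: [180.0, -0.0, 7.3]
ft_force: [-6.1, -1.9, 14.3]
finger_gap: -0.2
grip_force: 6.7
```

The bar hit its stop at 14 N, with the fingertip at about 71 mm. I'll lift, check, and move over the round button.

```bash
python3 -m handwheel '[[0,0,-0.005,0,0,0,0],[0,0,-0.035,0,0,0,0],[0,0,-0.04,0,0,0,0],[0,0,-0.04,0,0,0,0],[0,-0.022,-0.03,0,0,0,0],[0,-0.022,0,0,0,0,0],[0,-0.022,0,0,0,0,0],[0,0,0,0,0,0,0]]'
python3 -m handwheel '[[0,0,0,0,0,0,0]]'|head -2
python3 wr.py pics/w4.png | tail -3
python3 -c "
import cv2;cv2.imwrite('pics/w4c.png',cv2.resize(cv2.imread('pics/w4.png')[130:230,260:460],None,fx=4,fy=4))"
```

```text
time: 7.67
tool_pos: [491.8, 278.7, 239.2]
tcp_rot: [-179.9, -0.1, 7.4]
ft_force: [-0.2, -0.4, -0.9]
finger_gap: 0.0
grip_force: 0.0
time: 7.75
tool_pos: [491.8, 276.2, 237.9]
[360 174  52  21 985] [385.2 184.2] tool [  1.3  62.5 159.9] world [501.  214.3  78. ]
[ 11 220  17  24 270] [ 19.4 231.8] tool [ -45.5 -280.8  159.9] world [410.6 548.7  77.9]
[  0 253  36  11 324] [ 17.1 258.2] tool [ -73.6 -291.2  159.9] world [381.4 555.5  77.9]
```

View pics/w4c.png

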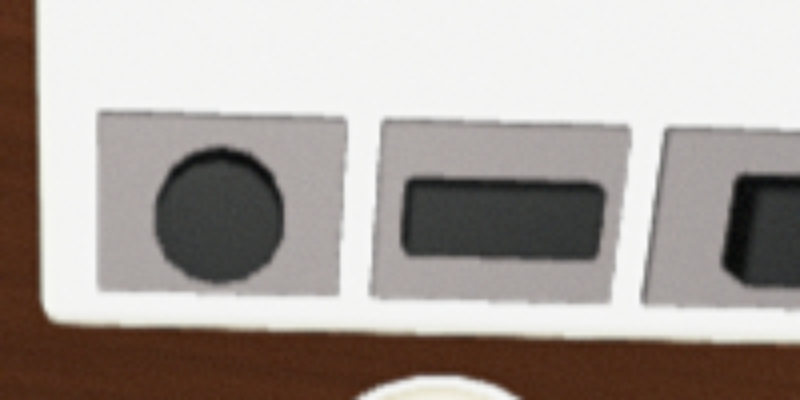

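The bar's visible side wall is now short, so it is down. The round button's top is at about (315,184), directly under the tool to within 2 mm. Pressing it now.

```bash
python3 -m handwheel '[[0.001,0,0.025,0,0,0,0],[0,0,0.03,0,0,0,0],[0,0,0.03,0,0,0,0],[0,0,0.03,0,0,0,0],[0,0,0.012,0,0,0,0],[0,0,0,0,0,0,0],[0,0,0,0,0,0,0]]'
python3 -m handwheel '[[0,0,0.005,0,0,0,0],[0,0,0.004,0,0,0,0],[0,0,0.003,0,0,0,0],[0,0,0,0,0,0,0]]'
```

```text
time: 8.38
tool_pos: [493.3, 275.0, 111.3]
tcp_rot: [180.0, 0.1, 7.2]
ft_force: [0.8, -0.6, 0.6]
finger_gap: -0.0
grip_force: 0.0
time: 8.72
tool_pos: [493.6, 275.8, 99.5]
tcp_rot: [-180.0, -0.0, 7.3]
ft_force: [-0.0, 0.2, -0.7]
finger_gap: 0.1
grip_force: 0.0
```

```bash
python3 -m handwheel '[[0,0,0.003,0,0,0,0],[0,0,0.003,0,0,0,0],[0,0,0.002,0,0,0,0],[0,0,0,0,0,0,0]]'
python3 -m handwheel '[[0,0,0.001,0,0,0,0],[0,0,0.001,0,0,0,0],[0,0,0,0,0,0,0],[0,0,0,0,0,0,0]]'
```

```text
time: 9.05
tool_pos: [493.9, 276.0, 91.6]
tcp_rot: [-180.0, -0.1, 7.3]
ft_force: [0.2, 0.0, 4.7]
finger_gap: 0.2
grip_force: 2.2
time: 9.38
tool_pos: [494.0, 276.0, 90.9]
tcp_rot: [-180.0, -0.1, 7.3]
ft_force: [-3.6, -1.1, 13.6]
finger_gap: 0.1
grip_force: 6.4
```

The button is fully in at 13.6 N, above its 5 N spring. I'll lift straight up and do a final check.

```bash
python3 -m handwheel '[[0,0,-0.005,0,0,0,0],[0,0,-0.035,0,0,0,0],[0,0,-0.04,0,0,0,0],[0,0,-0.04,0,0,0,0],[0,0,-0.03,0,0,0,0],[0,0,0,0,0,0,0],[0,0,0,0,0,0,0],[0,0,0,0,0,0,0]]'
python3 wr.py pics/w5.png | tail -4
```

```text
time: 10.05
tool_pos: [492.8, 275.5, 238.2]
tcp_rot: [180.0, 0.1, 7.3]
ft_force: [-0.3, 0.0, -0.0]
finger_gap: -0.2
grip_force: 0.0
[359 175  51  21 982] [383.9 184.9] tool [  0.6  61.4 160.2] world [501.  214.5  78. ]
[439 174  35  29 863] [455.9 187.8] tool [ -2.1 126.9 160.2] world [506.5 149.3  78.1]
[ 11 221  17  24 267] [ 19.4 232.8] tool [ -46.8 -281.4  160.2] world [410.7 548.6  77.9]
[  0 254  36  11 320] [ 17.  259.2] tool [ -74.9 -291.9  160.2] world [381.5 555.5  78. ]
```

View pics/w5.png

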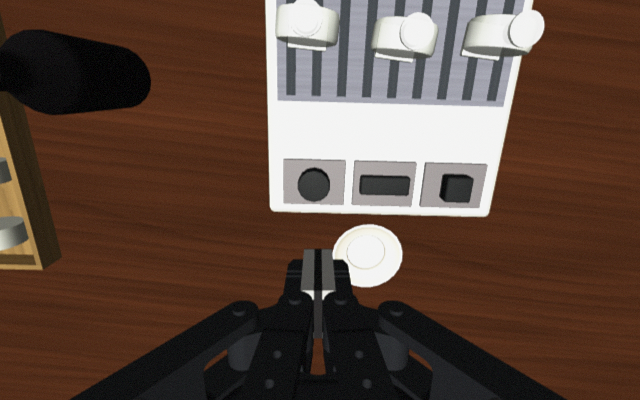

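The picture shows the round button up at (314,184), the bar down at (384,185), and the flasks, dish and flacon where they were. Handing in.

```bash
python3 -c "
from bench import r
print(r.hand_in())"
```

```text
the job is handed in; nothing more can be done
None
```

I pressed the rocker, bar key and round button in that order, each to its stop; in the last picture the bar was down, the round button back up, and the flasks, dish and flacon in place, and the job is handed in, though the hand-in returned no verdict.

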